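Hang the check weight on the donor-bag scale

ROBOT

A 6-joint arm with a two-finger parallel gripper is mounted at the origin on a cart in front of the work surface, level with it; the furniture and walls round the work are solid. World frame = base frame: x ahead of the robot, y to its left, z up, the work surface at z = 0. Lengths are in mm, angles in rad, forces in N, time in s.
With the tool pointing down it reaches from about 275 to 725 mm from the base axis. Payload 5.6 kg.
Tool frame: the origin (TCP) lies at the very end of the fingers, on their centre line; the grasp point (between the pads) lies 19 mm behind it; z points along the fingers, y is the line along which they close (so a half turn about z gives the same grasp; the last joint's range is limited). The gripper opens to 85 mm and grips with 20 to 120 N. Pads are 22 mm wide; open, the fingers measure 114 mm over their backs; the gripper's body (76 mm by 85 mm) begins 54 mm behind the grasp point. The pads swing forward as they close: fully open they stand 13 mm farther back than shut.
Start: joints at [-0.959, 0.255, 0.108, 0, -1.424, -0.285], TCP at [176.577, -520.878, 231.283] pointing down, gripper open.
Joint ranges: [-2.95, 2.95], [-1.21, 1.97], [-1.09, 1.5], [-2.87, 1.71], [-2.94, -0.07], [-3.05, 3.05]. Speed limits (rad/s): [2.57, 2.57, 3.14, 3.14, 3.14, 3.14].

INTERFACE

Orientations are given as a unit quaternion [w, x, y, z].
In Python, from cell import sense, camera, camera_params, hand_in gives the robot as it stands. The module is installed in compiled form; this text tells all that it offers.
- The arm moves only by the tool play_rows, never from a script. Its argument "targets" is a list of rows, each a list of 3 entries, a list of its own where there are three numbers: the shift along the tool's x, y, z in units of 30 mm (1.0 is 30 mm), then the turn about the tool's z in degrees, then the closure, from 0 (fully open) to 1 (shut). A call has 1 to 5 rows; each row is the pose to reach, as a shift and turn from the pose commanded when the call began, along the tool's axes at that moment; what a row does not reach only later rows make up. A row lasts 1/12 s, in which the tool goes at most 41.7 mm and 7.16 degrees, less where a joint would pass 70% of its speed; a pose out of reach is approached as far as the arm can. A call with a gripper value outside its range is refused whole. The fingers move at their own pace and stop on an object; "force" is the grip in N (left out, the last holds). Time passes only in rows, so rows that repeat a pose let the fingers close. It gives the time, the measured TCP pose, the force, the opening and the grip force at its end, in the units of the state.
- sense(): the state, without advancing time (a new reading comes with each control period).
- camera(name): name is "side" or "top" or "wrist"; returns (picture, depth): 400x640x3 uint8, blue, green, red; 400x640 float32, mm along the optical axis (not along the pixel's ray), 0 where there is no reading.
- camera_params(name): a dict with "fx", "fy", "cx", "cy" (pixels), "k1" (the pictures are not rectified: a ray, as slopes to the right and down, at radius r is drawn at 1 + k1 r^2 times it, then the intrinsics apply), "pose" (4x4, takes a point from camera to world coordinates). Camera axes: x right, y down, z forward; pixel columns grow to the right and rows downward; lengths in mm; the calibration is good to about 2 mm. A picture is of the moment at which its call begins: read the wrist's pose just before it. camera_params takes no time and is no camera call; for the wrist camera it gives the pose at the moment of the call.
- hand_in(): hands the job in; it is judged then, once.
The state is a dict: "t": time; "joint_positions": joint angles; "qvel": joint speeds; "joint_efforts": joint torques, N m; "tool_pos": TCP position; "tcp_rot": TCP orientation; "force": force on the tool from outside, world axes, zero at the start; "moment": the same for the moment, N m; "grip_width": finger opening in mm; "gripper_force": force on a finger pad.
Only numpy, scipy, OpenCV 4.12 (cv2) and the standard library are available. Lean on these libraries where they do the work, as an engineer would, in place of code of your own. Each camera call takes 0.05 s, during which the arm holds its last target. There are 200 camera calls.

TASK

Do the daily check of the donor-bag scale: take the check-weight carrier by its black grip and hang it by its two hooks on the steel cross-bar of the scale's sprung arm, below the display head. Its weight sits in front of the hooks, so let the arm take the weight while you still hold the carrier at the slant at which it will hang, then let go gently so that it hardly swings, and leave it hanging free and still. Do not press the arm down to its stop, and leave the other things where they stand.

Things in the scene. Friction and masses are not known exactly. Their poses are not given: they have to be found in the camera images.
- carrier: loose check-weight carrier, aluminium L bracket. Origin: middle of the underside edge below the upright plate's front face; when it stands z is up, x to the hooks' open side, -x to the brass weight. Tray x -72 to 6 mm, 66 mm wide, 6 thick; plate x 0 to 6, 60 wide, up to z 130. Mass 0.30 to 0.46 kg, not measured; centre of mass at (-27, 0, 46) mm
- carrier_weight (a point): top of the knob of the brass weight, fixed on the carrier's tray: (-40, 0, 70) mm in the carrier's frame, the weight 48 mm across. Because of it the carrier, hung freely, turns about the bar until its centre of mass is below the bar: about 25 degrees from upright, the weight's side going down, the plate's foot going back towards the scale's post
- carrier_grip (a point): middle of the carrier's black grip block, (-28, 0, 112) mm in the carrier's frame, same axes. The block spans x -46 to 0, z 90 to 130 and is 18 mm thick in y: pinch it across y, from above or leaning, the tool kept in the carrier's x-z plane
- carrier_seat (a point): where the bar's axis lies when the carrier hangs: midway between its two hooks, under their crown, (17, 0, 144) mm in the carrier's frame. Hooks: 6 mm steel wire at y -20 and 20, bent in a half circle backwards from the plate's top; inside width 22 mm (x 6 to 28), inner crown z 149, outer top z 155, tips at x 36, z 118, flared outward
- scale: base of the white scale, fixed: plate x -160 to 35, y -75 to 75, 15 mm high, with a grey sleeve for the 28 mm post. Origin: on the worktop at the post's axis; z up, -x to the arm's free end. The display head on the post overhangs the bar: x -128 to 22, y -50 to 50, underside 105 mm and top 151 mm above the bar: a gripper must lean back towards -x by 15 degrees or more to clear it
- scale_under_bar (a point): point on the base plate straight below the middle of the cross-bar: (-110, 0, 15) mm in the scale's frame. The bar is a level steel rod, 10 mm thick, along y, between 16 mm balls at y -50 and 50, where side rods run back to the post. The post telescopes: the unloaded bar's axis is 237 to 273 mm above the worktop, not measured: feel or look for it
- scale_arm (a joint): how far the scale's sprung arm with the cross-bar has sunk, in m: 0 unloaded, 0.026 at its lower stop; it starts to sink at about 0.6 N and then 1 mm for each 0.3 N; the carrier alone makes it sink 7 to 13 mm
- saline: bystander, loose: white bottle with blue cap, 52 mm across, 125 mm high; origin at the centre of its underside
- timer: bystander, loose: small white timer, 58 x 68 x 18 mm, with a dark display; origin at the centre of its underside
- kit_box: bystander, loose: white and green carton, 60 x 115 x 42 mm; origin at the centre of its underside
- stain: bystander, loose: yellow bottle with white cap, 40 mm across, 85 mm high; origin at the centre of its underside
Things that resemble listed ones, but are neither listed nor needed, are in the scene too. There is more than one size of the carrier; the job needs the largest.

How it is judged (in metres and radians):
On the way, in this order (a step that is already met when the one before it is completed fails the run):
1. the carrier is lifted clear of the worktop in the gripper (height (world z) of carrier above 0.03 m and contact force between the fingers and carrier above 0.5 N), for 0.2 s.
2. with the gripper still holding the carrier, its hooks rest on the cross-bar and the arm has sunk by more than 5 mm (value of joint scale_arm above 0.005 m and contact force between the fingers and carrier above 0.3 N and x of carrier_seat in the frame of scale between -0.125 and -0.095 m), for 0.2 s.
At the end, for the whole second after the job is handed in: the released carrier hangs still by both hooks on the cross-bar, seat within 15 mm of the bar in x and 30 mm of its middle in y, clear of the worktop, square to the bar within 0.2 rad, slanting 15 to 38 degrees from upright, the arm sunk over 5 mm; speeds under 0.03 m/s and 0.3 rad/s (value of joint scale_arm above 0.005 m and x of carrier_seat in the frame of scale between -0.125 and -0.095 m and y of carrier_seat in the frame of scale between -0.03 and 0.03 m and height (world z) of carrier_seat above 0.2 m and height (world z) of carrier above 0.04 m and angle between carrier's own z axis and vertical between 0.26 and 0.66 rad and angle between the y axis of carrier and the y axis of scale, either way round below 0.2 rad and linear speed of carrier below 0.03 m/s and angular speed of carrier below 0.3 rad/s); the robot touches nothing.
It fails at once if the arm is pressed down to its stop (sunk more than 24 mm) (value of joint scale_arm above 0.024 m).
It fails at once if the carrier, let go of, swings hard or falls (faster than 2.5 rad/s or 0.35 m/s) (contact force between the fingers and carrier below 0.05 N and (angular speed of carrier above 2.5 rad/s or linear speed of carrier above 0.35 m/s)).
It fails at once if a bystander is moved by more than 25 mm (distance of any of saline, timer, kit_box, stain from where it was at the start of the episode above 0.025 m).
It also fails if it takes over 64 s, if anything falls off the work surface, if the arm or the gripper's body presses on something with over 40 N, if the wrist force passes 120 N, or if a joint passes its speed limit or range.

## Working session

There is one attempt and no reset: what is moved stays moved. The work goes in short steps, Python scripts to look and compute and a tool call to move; the robot and the scene stay as the last step left them, time stands still between calls to the robot, and variables do not carry over. Pictures are saved under pics/ and viewed, at most 10 in all, crops included, and the job is handed in when it is done.

Besides the shell and the picture viewer there is one more tool, called as name([rows], argument=value, ...), one row to a line, values as JSON. play_rows: Moves the arm, as the interface text tells. Its arguments: {"type":"object","properties":{"targets":{"type":"array"},"force":{"type":"number"}},"required":["targets"]}

```bash
mkdir -p pics; cat > h.py <<'E'
import numpy as np, cv2
from cell import sense, camera, camera_params, hand_in
from scipy.spatial.transform import Rotation as R
def rot(s): 
    q=s["tcp_rot"]; return R.from_quat([q[1],q[2],q[3],q[0]]).as_matrix()
def world(P,uv,d):
    """pixels (N,2), depth (N,) -> world mm"""
    uv=np.asarray(uv,float).reshape(-1,2)
    K=np.array([[P["fx"],0,P["cx"]],[0,P["fy"],P["cy"]],[0,0,1]])
    n=cv2.undistortPoints(uv[:,None],K,np.array([P["k1"],0,0,0.]))[:,0]
    c=np.c_[n,np.ones(len(n))]*np.asarray(d,float).reshape(-1,1)
    T=np.array(P["pose"]); return c@T[:3,:3].T+T[:3,3]
def cloud(name):
    P=camera_params(name); im,d=camera(name)
    v,u=np.mgrid[:400,:640]
    W=world(P,np.c_[u.ravel(),v.ravel()],d.ravel()).reshape(400,640,3)
    W[d<=0]=np.nan
    return im,d,W,P
E
python3 - <<'E'
from h import *
s=sense(); print(s); print(rot(s).round(4))
for n in("side","top","wrist"):
    im,d,W,P=cloud(n); cv2.imwrite(f"pics/{n}0.png",im); np.savez(f"{n}0.npz",im=im,d=d,W=W)
    print(n,{k:(np.round(v,3).tolist()) for k,v in P.items()}, (d>0).mean())
a=cv2.imread("pics/side0.png");b=cv2.imread("pics/top0.png")
E
```

```text
{'t': 0.0, 'joint_positions': array([-9.59396886e-01,  2.55698917e-01,  1.07038859e-01, -5.20418638e-04,
       -1.42389463e+00, -2.84573639e-01]), 'qvel': array([ 0.00052093, -0.00125125, -0.00097469,  0.00135674, -0.00112885,
       -0.00011486]), 'joint_efforts': array([-1.57238051e-04, -3.86631095e+01,  2.37941194e+01,  5.36521420e+00,
       -5.98757237e-03,  1.32848245e-05]), 'tool_pos': array([ 176.47340313, -520.40202534,  230.42776584]), 'tcp_rot': array([-1.48842067e-04, -1.62648709e-01,  9.86683616e-01,  9.03904216e-04]), 'force': array([-0.3927103 ,  0.38328539, -0.07465758]), 'moment': array([ 0.00705563, -0.01395833, -0.03830041]), 'gripper_force': 0.0, 'grip_width': 85.5903367790702}
[[-9.471e-01 -3.210e-01 -6.000e-04]
 [-3.210e-01  9.471e-01  1.700e-03]
 [-0.000e+00  1.800e-03 -1.000e+00]]
side {'fx': 372.802, 'fy': 372.802, 'cx': 318.594, 'cy': 203.409, 'k1': -0.089, 'pose': [[-0.986, -0.114, 0.12, 447.185], [-0.165, 0.642, -0.749, 727.651], [0.009, -0.758, -0.652, 742.77], [0.0, 0.0, 0.0, 1.0]]} 0.9961015625
top {'fx': 479.811, 'fy': 479.811, 'cx': 316.201, 'cy': 204.853, 'k1': -0.107, 'pose': [[-0.005, -0.987, 0.158, 365.156], [-1.0, 0.004, -0.005, 3.44], [0.004, -0.158, -0.987, 1391.567], [0.0, 0.0, 0.0, 1.0]]} 0.99603125
wrist {'fx': 311.532, 'fy': 311.532, 'cx': 319.293, 'cy': 203.229, 'k1': 0.019, 'pose': [[-0.321, 0.914, 0.248, 115.276], [0.947, 0.309, 0.085, -541.782], [0.001, 0.263, -0.965, 372.811], [0.0, 0.0, 0.0, 1.0]]} 0.9961328125
```

View pics/side0.png

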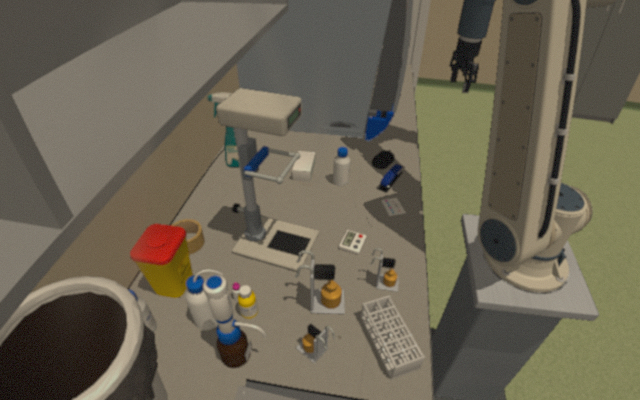

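View pics/top0.png

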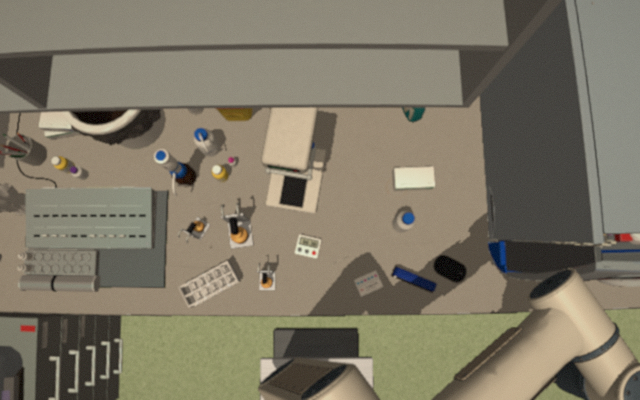

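```bash
python3 - <<'E'
from h import *
z=np.load("top0.npz"); im,W=z["im"],z["W"]; zs=np.load("side0.npz"); ims,Ws=zs["im"],zs["W"]
c=im[90:320,170:350]; c2=ims[60:330,200:420]
A=cv2.resize(c,None,fx=2.5,fy=2.5); B=cv2.resize(c2,None,fx=2,fy=2)
cv2.imwrite("pics/topc.png",A); cv2.imwrite("pics/sidec.png",B)
for n,I,w in(("top",im,W),("side",ims,Ws)):
    hsv=cv2.cvtColor(I,cv2.COLOR_BGR2HSV)
    m=((hsv[...,0]>8)&(hsv[...,0]<22)&(hsv[...,1]>130)&(hsv[...,2]>80)).astype(np.uint8)
    k,l,st,ce=cv2.connectedComponentsWithStats(m)
    for i in range(1,k):
        if st[i,4]>25: 
            p=w[l==i]; print(n,"brass",ce[i].round(),st[i,4],np.nanmedian(p,0).round(),np.nanpercentile(p[:,2],[2,98]).round())
# top cloud: head top, base plate
h=W[90:230,230:340].reshape(-1,3)
for lo,hi in((300,450),(8,25)):
    q=h[(h[:,2]>lo)&(h[:,2]<hi)]; print(lo,len(q),q.min(0).round(),q.max(0).round(),np.median(q[:,2]).round(1))
    if len(q)>10: print(cv2.minAreaRect(q[:,:2].astype(np.float32)))
# carrier grip region
g=W[200:250,220:260].reshape(-1,3); g=g[g[:,2]>30]; print(len(g)); print(g[g[:,2]>110].round().tolist()[:80])
E
```

```text
top brass [234. 112.] 232 [840. 232.  92.] [ 16. 141.]
top brass [ 61. 164.] 73 [702. 744.  62.] [48. 74.]
top brass [221. 174.] 72 [668. 267.  60.] [15. 70.]
top brass [199. 226.] 73 [521. 332.  34.] [17. 72.]
top brass [240. 236.] 168 [492. 210.  50.] [ 35. 103.]
top brass [267. 283.] 61 [362. 134.  35.] [28. 87.]
side brass [195. 241.] 244 [871. 121.  33.] [  6. 106.]
side brass [160. 258.] 127 [852. 285. 139.] [113. 144.]
side brass [390. 278.] 165 [365. 150.  32.] [12. 49.]
side brass [331. 294.] 426 [496. 232.  48.] [15. 70.]
side brass [308. 343.] 152 [526. 350.  33.] [13. 48.]
300 2966 [598.  -5. 375.] [734. 115. 420.] 413.0
((672.3598022460938, 55.814552307128906), (100.97342681884766, 141.4146270751953), 80.31611633300781)
8 2155 [517. -73.   8.] [881. 255.  25.] 15.9
((700.75, 89.1544418334961), (363.9991455078125, 325.4514465332031), 1.1300982236862183)
519
[[574.0, 206.0, 143.0], [576.0, 206.0, 128.0], [578.0, 205.0, 119.0], [570.0, 208.0, 151.0], [570.0, 205.0, 152.0], [571.0, 204.0, 143.0], [569.0, 246.0, 142.0], [571.0, 247.0, 126.0], [573.0, 246.0, 118.0], [567.0, 20
[... 922 characters left out ...]
0, 150.0], [546.0, 202.0, 150.0], [544.0, 247.0, 146.0], [543.0, 244.0, 151.0], [543.0, 241.0, 151.0], [543.0, 204.0, 152.0], [544.0, 202.0, 148.0], [545.0, 201.0, 141.0], [547.0, 201.0, 125.0], [546.0, 197.0, 128.0], [546.0, 194.0, 130.0], [540.0, 243.0, 155.0], [541.0, 242.0, 147.0], [544.0, 227.0, 130.0], [544.0, 224.0, 128.0], [544.0, 221.0, 130.0], [544.0, 218.0, 130.0], [544.0, 216.0, 130.0], [544.0, 213.0, 130.0], [543.0, 210.0, 131.0], [544.0, 208.0, 130.0], [541.0, 203.0, 146.0], [542.0, 201.0, 138.0], [543.0, 199.0, 133.0], [543.0, 197.0, 131.0], [544.0, 195.0, 129.0], [544.0, 193.0, 124.0], [538.0, 244.0, 151.0], [539.0, 242.0, 147.0], [539.0, 240.0, 144.0], [541.0, 239.0, 133.0]]
```

View pics/topc.png

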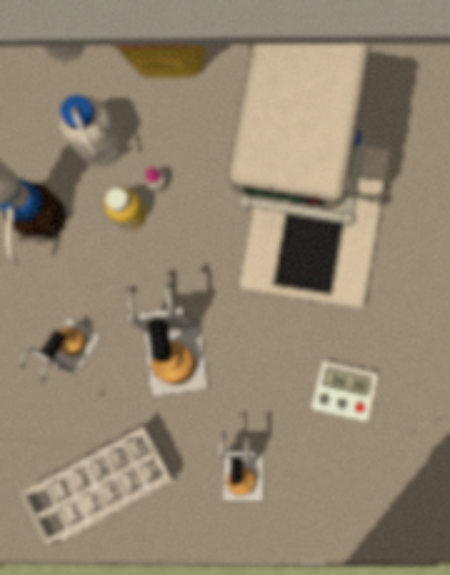

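View pics/sidec.png

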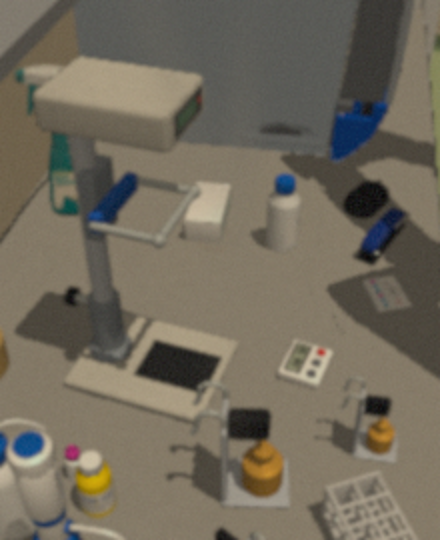

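```bash
python3 - <<'E'
from h import *
Q=np.concatenate([np.load(f"{n}0.npz")["W"].reshape(-1,3) for n in("top","side")]); Q=Q[~np.isnan(Q[:,0])]
print("height map rows x, cols y 300..-550 step 50")
for x in range(950,50,-50):
    r=[]
    for y in range(450,-600,-50):
        p=Q[(abs(Q[:,0]-x)<25)&(abs(Q[:,1]-y)<25)]; r.append("%4d"%np.percentile(p[:,2],98) if len(p)>3 else "   .")
    print(x," ".join(r))
W=np.load("top0.npz")["W"]; im=np.load("top0.npz")["im"]
# head top
h=W[60:180,240:345].reshape(-1,3); h=h[(h[:,2]>405)&(h[:,2]<421)]; print("head z",np.median(h[:,2]),cv2.minAreaRect(h[:,:2].astype(np.float32)),cv2.boxPoints(cv2.minAreaRect(h[:,:2].astype(np.float32))).round())
# dark pad/base plate corners
b=W[150:215,255:335].reshape(-1,3); bi=im[150:215,255:335].reshape(-1,3).astype(int)
k=(abs(b[:,2]-15)<5)&(bi.min(1)>110); 
# bar
c=W[160:185,260:320].reshape(-1,3); c=c[(c[:,2]>235)&(c[:,2]<290)]; print("bar pts",len(c),np.median(c,0).round(1)); 
f=np.polyfit(c[:,1],c[:,0],1); print(f, c[:,1].min(),c[:,1].max(),np.percentile(c[:,2],[10,50,90]))
S=np.load("side0.npz"); w=S["W"][140:200,260:310].reshape(-1,3); w=w[(w[:,2]>225)&(w[:,2]<290)&(w[:,0]<620)]; print("side bar",len(w),np.percentile(w,[5,50,95],0).round())
# carrier
g=W[200:255,215:260].reshape(-1,3)
for lo,hi in((138,165),(124,135)):
    q=g[(g[:,2]>lo)&(g[:,2]<hi)]; 
    for s in (q[q[:,1]<226],q[q[:,1]>=226]): print(lo,len(s),np.median(s,0).round(1),s.min(0).round(),s.max(0).round())
gi=im[200:255,215:260].reshape(-1,3).max(1)
q=g[(g[:,2]>118)&(g[:,2]<136)&(gi<60)]; print("grip",len(q),np.median(q,0),cv2.minAreaRect(q[:,:2].astype(np.float32)))
E
```

```text
height map rows x, cols y 300..-550 step 50
950  276    .  524  524  524  524  524  524  524  524  524  524  524  524  524  528    3    .    .  283    .
900  275  524  524  524  524  524  524  524  524  524  524  524  524  524  524  529    6    6    6  560  562
850  275  524  524  524  524  524  524  524  524  524  524  524  524  524  524  529    6    6    6  560  561
800  755  755  755  755  755  754  527  526  526  525  526  526  526  753  755  753    6    6    6  560  561
750  756  756  756  756  757  756  756  756  756  757  757  757  757  757  757  820    5    6    6  560  561
700  755  756  756  756  756  756  756  756  756  756  756  756  756  756  756  875   45    6    6  560  561
650   60  250  247   86   85    5   17  415  416  415    5    5    6    8   47   47   46    5    5  560  561
600   62  131    5    5    5    6   17  414  415  413    5    6    6    6    6    5    6    6    7  560  561
550   54    5   82    6  153  154    5    6   16   17    5    6    5   85  129    5    5    6    6  560  561
500   45   86  104    7  129  132    5    5   18   18    6    5    6   62  
[... 991 characters left out ...]
9, 141.21664428710938), 80.00079345703125) [[594.  19.]
 [734.  -6.]
 [751.  93.]
 [612. 117.]]
bar pts 271 [625.2  45.8 267.2]
[6.82323467e-03 6.25813748e+02] 4.794533994999971 120.94898902372573 [264.17834451 267.22528679 270.70166389]
side bar 73 [[608.  19. 262.]
 [616.  34. 267.]
 [620.  70. 271.]]
138 30 [554.6 204.3 151.7] [541. 201. 138.] [574. 208. 157.]
138 28 [549.1 244.  151.7] [536. 240. 142.] [569. 248. 160.]
124 123 [519.4 217.4 130.1] [493. 193. 124.] [576. 226. 135.]
124 38 [536.2 230.3 129.3] [501. 226. 124.] [571. 251. 135.]
grip 95 [514.28046295 217.38318109 129.70090539] ((513.0706176757812, 217.64553833007812), (41.1864013671875, 16.078960418701172), 12.026952743530273)
```

play_rows([
  [[-0.9, 0.98, 0], 0, 0],
  [[-1.8, 1.96, 0], 0, 0],
  [[-2.7, 2.94, 0], 0, 0],
  [[-3.6, 3.92, 0], 0, 0],
  [[-4.5, 4.9, 0], 0, 0],
], force=70)

```text
t: 0.57
tool_pos: [257.3, -336.6, 230.9]
tcp_rot: [-0.0, -0.162, 0.987, 0.0]
force: [1.0, 0.0, 1.4]
grip_width: 85.5
gripper_force: 0.0
```

play_rows([
  [[-0.9, 0.98, 0], 0, 0],
  [[-1.8, 1.96, 0], 0, 0],
  [[-2.7, 2.94, 0], 0, 0],
  [[-3.6, 3.92, 0], 0, 0],
  [[-4.5, 4.9, 0], 0, 0],
])

```text
t: 0.98
tool_pos: [337.9, -153.9, 231.4]
tcp_rot: [0.0, -0.163, 0.987, 0.0]
force: [1.4, -1.6, -0.3]
grip_width: 84.9
gripper_force: 0.0
```

play_rows([
  [[-0.93, 0.98, 0], 0, 0],
  [[-1.87, 1.97, 0], 0, 0],
  [[-2.8, 2.96, 0], 0, 0],
  [[-3.74, 3.95, 0], 0, 0],
  [[-4.67, 4.94, 0], 0, 0],
])

```text
t: 1.4
tool_pos: [423.1, 31.7, 231.4]
tcp_rot: [0.0, -0.163, 0.987, 0.0]
force: [2.0, -0.7, 0.3]
grip_width: 85.3
gripper_force: 0.0
```

play_rows([
  [[-0.93, 0.98, 0], 0, 0],
  [[-1.87, 1.97, 0], 3, 0],
  [[-2.8, 2.96, 0], 6, 0],
  [[-3.74, 3.95, 0], 9.2, 0],
  [[-4.67, 4.94, 0], 9.2, 0],
])

```text
t: 1.82
tool_pos: [508.4, 216.9, 231.0]
tcp_rot: [-0.0, -0.082, 0.997, -0.0]
force: [2.6, -0.2, 0.6]
grip_width: 85.2
gripper_force: 0.0
```

play_rows([
  [[0, 0, 0], 0, 0],
  [[0, 0, 0], 0, 0],
  [[0, 0, 0], 0, 0],
])

```text
t: 2.07
tool_pos: [507.9, 214.9, 230.7]
tcp_rot: [-0.001, -0.083, 0.997, -0.0]
force: [0.1, -0.5, -0.1]
grip_width: 85.5
gripper_force: 0.0
```

```bash
python3 - <<'E'
from h import *
s=sense(); print(s["tool_pos"],rot(s).round(4).tolist(),s["joint_positions"].round(3))
im,d,W,P=cloud("wrist"); cv2.imwrite("pics/w1.png",im); np.savez("w1.npz",im=im,d=d,W=W)
mx=im.max(2).reshape(-1); q=W.reshape(-1,3)
near=(abs(q[:,0]-510)<60)&(abs(q[:,1]-217)<50)
k=near&(q[:,2]>124)&(q[:,2]<136)&(mx<70); print("grip top",k.sum(),cv2.minAreaRect(q[k,:2].astype(np.float32)),np.median(q[k],0))
k=(abs(q[:,0]-555)<30)&(q[:,2]>140)&(q[:,2]<162)&(abs(q[:,1]-224)<40)
for a in(k&(q[:,1]<224),k&(q[:,1]>224)): print("hook",a.sum(),np.median(q[a],0).round(1),np.percentile(q[a],[2,98],0).round(1).tolist())
E
```

```text
[507.87550237 214.85493501 230.69454419] [[-0.9861, -0.166, -0.0011], [-0.166, 0.9861, -0.0009], [0.0012, -0.0007, -1.0]] [ 0.684  0.259  0.112 -0.    -1.425 -2.088]
grip top 1053 ((515.7968139648438, 221.2164306640625), (43.461021423339844, 17.53200340270996), 9.378514289855957) [514.65123895 220.77636465 128.89363845]
hook 288 [553.4 206.3 151.7] [[542.9, 202.7, 140.7], [571.3, 210.4, 155.0]]
hook 281 [548.4 245.4 151.8] [[537.9, 242.1, 140.8], [565.8, 249.2, 155.1]]
```

View pics/w1.png

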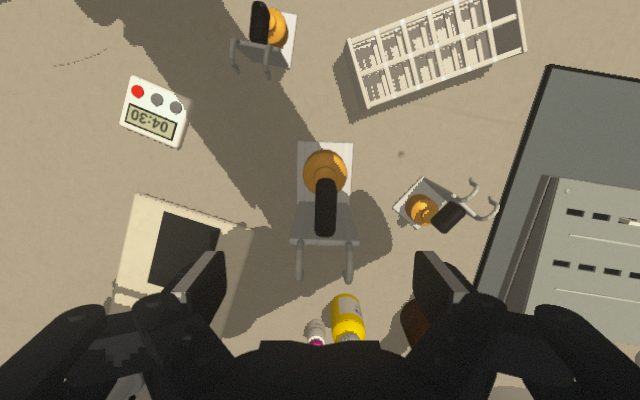

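play_rows([
  [[-0.08, 0.16, 0.9], 0, 0.2],
  [[-0.08, 0.16, 1.8], 0, 0.2],
  [[-0.08, 0.16, 2.7], 0, 0.2],
  [[-0.08, 0.16, 3.6], 0, 0.2],
  [[-0.08, 0.16, 4.0], 0, 0.2],
])

```text
t: 2.53
tool_pos: [507.6, 217.9, 108.4]
tcp_rot: [-0.002, -0.082, 0.997, -0.001]
force: [-0.8, -0.4, -0.8]
grip_width: 68.4
gripper_force: 0.0
```

play_rows([
  [[0, 0, 0.3], 0, 0.2],
  [[0, 0, 0.53], 0, 0.2],
  [[0, 0, 0.53], 0, 0.4],
  [[0, 0, 0.53], 0, 0.6],
  [[0, 0, 0.53], 0, 0.8],
])

```text
t: 2.95
tool_pos: [510.4, 220.3, 96.7]
tcp_rot: [0.001, -0.083, 0.997, 0.001]
force: [0.4, -0.7, -0.2]
grip_width: 32.7
gripper_force: 0.0
```

play_rows([
  [[0, 0, 0], 0, 1],
  [[0, 0, 0], 0, 1],
  [[0, 0, 0], 0, 1],
  [[0, 0, 0], 0, 1],
  [[0, 0, 0], 0, 1],
])

```text
t: 3.37
tool_pos: [510.6, 220.5, 96.7]
tcp_rot: [0.001, -0.083, 0.997, 0.0]
force: [-0.3, -0.4, 5.9]
grip_width: 17.2
gripper_force: 68.9
```

play_rows([
  [[0, 0, -0.2], 0, 1],
  [[0, 0, -0.6], 0, 1],
  [[0, 0, -1.2], 0, 1],
  [[0, 0, -1.8], 0, 1],
  [[0, 0, -2.4], 0, 1],
])

```text
t: 3.78
tool_pos: [508.7, 219.6, 167.2]
tcp_rot: [-0.001, -0.083, 0.997, -0.0]
force: [0.5, 0.7, -3.1]
grip_width: 17.1
gripper_force: 67.7
```

play_rows([
  [[0, 0, -0.6], 0, 1],
  [[0, 0, -1.2], 0, 1],
  [[0, 0, -1.8], 0, 1],
  [[0, 0, -2.4], 0, 1],
  [[0, 0, -3], 0, 1],
])

```text
t: 4.2
tool_pos: [508.8, 219.8, 257.4]
tcp_rot: [-0.001, -0.083, 0.997, -0.0]
force: [0.1, 0.5, -2.2]
grip_width: 17.1
gripper_force: 67.7
```

play_rows([
  [[0, 0, 0], 0, 1],
  [[0, 0, 0], 0, 1],
  [[0, 0, 0], 0, 1],
])

```text
t: 4.45
tool_pos: [508.8, 219.9, 255.5]
tcp_rot: [-0.002, -0.083, 0.997, -0.0]
force: [-1.1, 0.1, -3.4]
grip_width: 16.9
gripper_force: 67.9
```

```bash
python3 - <<'E'
from h import *
s=sense(); print(s["tool_pos"],rot(s).round(4).tolist(),s["joint_positions"].round(3),s["force"],s["moment"])
im,d,W,P=cloud("wrist"); cv2.imwrite("pics/w2.png",im)
E
```

```text
[508.78270654 219.87175236 255.45519506] [[-0.9862, -0.1654, -0.0032], [-0.1654, 0.9862, -0.001], [0.0033, -0.0004, -1.0]] [ 6.890e-01  2.610e-01  1.770e-01 -1.000e-03 -1.490e+00 -2.094e+00] [-1.09842974  0.05869284 -3.3704225 ] [-0.05127228 -0.03110561 -0.00754905]
```

play_rows([
  [[0.2, 0, -0.8], 0, 1],
  [[0.6, 0.1, -1.8], 0, 1],
  [[1.1, 0.1, -2.8], 0, 1],
  [[1.6, 0.2, -3.8], 0, 1],
  [[2, 0.3, -4.8], 0, 1],
])

```text
t: 4.92
tool_pos: [447.8, 218.5, 401.6]
tcp_rot: [-0.001, -0.083, 0.997, -0.001]
force: [0.9, 0.6, -2.0]
grip_width: 17.3
gripper_force: 68.3
```

play_rows([
  [[0, -0.6, -0.8], 4, 1],
  [[0, -1.4, -1.6], 8, 1],
  [[0, -2.4, -2.2], 12, 1],
  [[0, -3.4, -2.6], 16, 1],
  [[0, -4.5, -2.8], 19.7, 1],
])

```text
t: 5.33
tool_pos: [471.6, 85.1, 485.9]
tcp_rot: [0.0, 0.09, 0.996, 0.0]
force: [1.2, 0.3, -2.5]
grip_width: 17.2
gripper_force: 68.6
```

```bash
python3 - <<'E'
from h import *
s=sense(); print(s["tool_pos"],rot(s).round(4).tolist(),s["joint_positions"].round(3),s["force"])
E
```

```text
[471.61312999  85.12420388 485.86289643] [[-0.9839, 0.1788, 0.0003], [0.1788, 0.9839, 0.0002], [-0.0003, 0.0002, -1.0]] [ 0.507  0.193  0.684 -0.    -2.061 -2.257] [ 1.22439081  0.33790013 -2.51653847]
```

play_rows([
  [[-0.1, -1, -0.2], 0, 1],
  [[-0.2, -2.1, -0.4], 0, 1],
  [[-0.4, -3.2, -0.6], 0, 1],
  [[-0.5, -4.3, -0.8], 0, 1],
  [[-0.6, -5.4, -1], 0, 1],
])

```text
t: 5.75
tool_pos: [460.3, -78.1, 514.5]
tcp_rot: [-0.001, 0.088, 0.996, -0.0]
force: [1.5, 0.2, -2.6]
grip_width: 17.1
gripper_force: 68.6
```

play_rows([
  [[-0.1, -1.1, -0.2], 0, 1],
  [[-0.2, -2.2, -0.4], 0, 1],
  [[-0.4, -3.3, -0.6], 0, 1],
  [[-0.5, -4.4, -0.8], 0, 1],
  [[-0.6, -5.4, -1], 0, 1],
])

```text
t: 6.17
tool_pos: [449.2, -241.2, 544.6]
tcp_rot: [-0.001, 0.089, 0.996, 0.0]
force: [0.4, 0.8, -3.0]
grip_width: 17.1
gripper_force: 68.6
```

```bash
python3 - <<'E'
from h import *
s=sense(); print(s["tool_pos"],rot(s).round(4).tolist(),s["joint_positions"].round(3),s["force"])
E
```

```text
[ 449.2449804  -241.20925366  544.61725773] [[-0.9842, 0.1768, -0.0022], [0.1768, 0.9842, 0.0005], [0.0022, 0.0001, -1.0]] [-0.185  0.387  1.147 -0.    -2.334 -1.563] [ 0.38874467  0.81575345 -3.01292876]
```

play_rows([
  [[-0.5, 0, -0.8], 0, 1],
  [[-1, 0, -1.6], 0, 1],
  [[-1.5, 0, -2.4], 0, 1],
  [[-2, 0, -3.2], 0, 1],
  [[-2.5, 0, -4], 0, 1],
])

```text
t: 6.58
tool_pos: [466.5, -229.2, 568.3]
tcp_rot: [0.012, 0.089, 0.996, -0.005]
force: [-0.9, 0.6, -0.7]
grip_width: 17.3
gripper_force: 70.8
```

```bash
cat > st.py <<'E'
from h import *
s=sense(); r=rot(s); print("t",round(s["t"],2),s["tool_pos"].round(1),"z",r[:,2].round(3),"y",r[:,1].round(3),"lean",np.degrees(np.arcsin(np.hypot(*r[:2,2]))).round(1),"az",np.degrees(np.arctan2(r[1,2],r[0,2])).round(1),s["joint_positions"].round(3),s["force"].round(1),s["gripper_force"].round(1))
E
python3 st.py
```

```text
Traceback (most recent call last):
  File "st.py", line 2, in <module>
    s=sense(); r=rot(s); print("t",round(s["t"],2),s["tool_pos"].round(1),"z",r[:,2].round(3),"y",r[:,1].round(3),"lean",np.degrees(np.arcsin(np.hypot(*r[:2,2]))).round(1),"az",np.degrees(np.arctan2(r[1,2],r[0,2])).round(1),s["joint_positions"].round(3),s["force"].round(1),s["gripper_force"].round(1))
                                                                                                                                                                                                                                                                                  ^^^^^^^^^^^^^^^^^^^^^^^^
AttributeError: 'float' object has no attribute 'round'
```

```bash
sed -i 's/s\["gripper_force"\].round(1)/round(s["gripper_force"],1)/' st.py; python3 st.py
```

```text
t 6.58 [ 466.5 -229.2  568.3] z [ 0.023 -0.012 -1.   ] y [ 0.177  0.984 -0.008] lean 1.5 az -27.4 [-0.149  0.528  1.5    0.014 -2.518 -1.588] [-0.9  0.6 -0.7] 70.8
```

play_rows([
  [[-0.5, 0, -0.8], 0, 1],
  [[-1, 0, -1.6], 0, 1],
  [[-1.5, 0, -2.4], 0, 1],
  [[-2, 0, -3.2], 0, 1],
  [[-2.5, 0, -4], 0, 1],
])

```text
t: 7.0
tool_pos: [471.0, -215.9, 575.0]
tcp_rot: [0.023, 0.088, 0.996, -0.009]
force: [-0.1, -0.5, -2.6]
grip_width: 17.0
gripper_force: 70.8
```

```bash
python3 st.py
```

```text
t 7.0 [ 471.  -215.9  575. ] z [ 0.043 -0.022 -0.999] y [ 0.176  0.984 -0.014] lean 2.8 az -27.2 [-0.115  0.517  1.5    0.029 -2.508 -1.609] [-0.1 -0.5 -2.6] 70.8
```

play_rows([
  [[-3, -1.6, -3], 0, 1],
  [[-3, -1.6, -3], 0, 1],
  [[-3, -1.6, -3], 0, 1],
  [[-3, -1.6, -3], 0, 1],
  [[-3, -1.6, -3], 0, 1],
])

```text
t: 7.42
tool_pos: [485.0, -243.7, 564.4]
tcp_rot: [0.032, 0.089, 0.995, -0.014]
force: [0.0, -0.2, -4.2]
grip_width: 17.2
gripper_force: 70.8
```

```bash
python3 st.py
```

```text
t 7.42 [ 485.  -243.7  564.4] z [ 0.061 -0.034 -0.998] y [ 0.178  0.984 -0.023] lean 4.0 az -29.1 [-0.161  0.541  1.499  0.038 -2.462 -1.558] [ 0.  -0.2 -4.2] 70.8
```

play_rows([
  [[-10, -5, -10], 0, 1],
  [[-10, -5, -10], 0, 1],
  [[-10, -5, -10], 0, 1],
  [[-10, -5, -10], 0, 1],
  [[-10, -5, -10], 0, 1],
])

```text
t: 7.83
tool_pos: [500.5, -274.1, 552.8]
tcp_rot: [0.044, 0.089, 0.995, -0.02]
force: [-0.4, 1.2, -3.3]
grip_width: 17.2
gripper_force: 70.8
```

```bash
python3 st.py
```

```text
t 7.83 [ 500.5 -274.1  552.8] z [ 0.084 -0.047 -0.995] y [ 0.178  0.983 -0.032] lean 5.5 az -29.5 [-0.208  0.567  1.498  0.044 -2.41  -1.507] [-0.4  1.2 -3.3] 70.8
```

play_rows([
  [[0.1, 1.2, 0], 0, 1],
  [[0.2, 2.4, 0], 0, 1],
  [[0.4, 3.6, 0], 0, 1],
  [[0.5, 4.8, 0], 0, 1],
  [[0.6, 6, 0], 0, 1],
])

```text
t: 8.25
tool_pos: [513.8, -91.9, 546.3]
tcp_rot: [0.044, 0.089, 0.995, -0.02]
force: [0.7, 0.0, -2.4]
grip_width: 17.1
gripper_force: 70.8
```

play_rows([
  [[0, 1, 0], 0, 1],
  [[0, 2, 0], 0, 1],
  [[0, 2, 0], 0, 1],
])

```text
t: 8.5
tool_pos: [526.4, -29.6, 542.3]
tcp_rot: [0.043, 0.085, 0.995, -0.019]
force: [0.0, -0.8, -3.9]
grip_width: 16.8
gripper_force: 71.0
```

```bash
python3 st.py
```

```text
t 8.5 [526.4 -29.6 542.3] z [ 0.082 -0.046 -0.996] y [ 0.172  0.985 -0.031] lean 5.4 az -29.2 [ 0.289  0.331  1.012  0.082 -2.184 -1.981] [ 0.  -0.8 -3.9] 71.0
```

play_rows([
  [[-6, -1, -8], 0, 1],
  [[-6, -1, -8], 0, 1],
  [[-6, -1, -8], 0, 1],
  [[-6, -1, -8], 0, 1],
  [[-6, -1, -8], 0, 1],
])

```text
t: 8.92
tool_pos: [542.7, -53.9, 574.9]
tcp_rot: [0.056, 0.088, 0.994, -0.021]
force: [0.5, 0.3, -2.1]
grip_width: 17.3
gripper_force: 71.2
```

```bash
python3 st.py
```

```text
t 8.92 [542.7 -53.9 574.9] z [ 0.107 -0.052 -0.993] y [ 0.178  0.984 -0.032] lean 6.9 az -25.9 [ 0.239  0.537  1.498  0.118 -2.436 -1.893] [ 0.5  0.3 -2.1] 71.2
```

play_rows([
  [[-6, 0, -7], 0, 1],
  [[-6, 0, -7], 0, 1],
  [[-6, 0, -7], 0, 1],
  [[-6, 0, -7], 0, 1],
  [[-6, 0, -7], 0, 1],
])

```text
t: 9.33
tool_pos: [548.1, -59.4, 579.8]
tcp_rot: [0.071, 0.088, 0.993, -0.022]
force: [-0.0, 0.3, -3.3]
grip_width: 17.3
gripper_force: 71.3
```

play_rows([
  [[-6, 0, -7], 0, 1],
  [[-6, 0, -7], 0, 1],
  [[-6, 0, -7], 0, 1],
  [[-6, 0, -7], 0, 1],
  [[-6, 0, -7], 0, 1],
])

```text
t: 9.75
tool_pos: [553.3, -63.5, 583.4]
tcp_rot: [0.083, 0.088, 0.992, -0.023]
force: [-0.5, 0.2, -2.1]
grip_width: 17.0
gripper_force: 71.3
```

```bash
python3 st.py
```

```text
t 9.75 [553.3 -63.5 583.4] z [ 0.162 -0.061 -0.985] y [ 0.178  0.984 -0.032] lean 9.9 az -20.7 [ 0.23   0.53   1.499  0.141 -2.39  -1.866] [-0.5  0.2 -2.1] 71.3
```

play_rows([
  [[-6, 0.8, -8], 0, 1],
  [[-6, 0.8, -8], 0, 1],
  [[-6, 0.8, -8], 0, 1],
  [[-6, 0.8, -8], 0, 1],
  [[-6, 0.8, -8], 0, 1],
])

```text
t: 10.17
tool_pos: [549.5, -53.5, 594.1]
tcp_rot: [0.097, 0.087, 0.991, -0.024]
force: [0.3, -0.4, -3.7]
grip_width: 17.0
gripper_force: 71.3
```

play_rows([
  [[-6, 0.8, -8], 0, 1],
  [[-6, 0.8, -8], 0, 1],
  [[-6, 0.8, -8], 0, 1],
  [[-6, 0.8, -8], 0, 1],
  [[-6, 0.8, -8], 0, 1],
])

```text
t: 10.58
tool_pos: [544.5, -44.9, 605.2]
tcp_rot: [0.111, 0.087, 0.99, -0.025]
force: [0.2, 0.2, -3.3]
grip_width: 17.3
gripper_force: 71.3
```

play_rows([
  [[-6, 0.8, -8], 0, 1],
  [[-6, 0.8, -8], 0, 1],
  [[-6, 0.8, -8], 0, 1],
  [[-6, 0.8, -8], 0, 1],
  [[-6, 0.8, -8], 0, 1],
])

```text
t: 11.0
tool_pos: [497.6, -27.2, 626.8]
tcp_rot: [0.11, 0.092, 0.99, -0.003]
force: [3.3, 2.8, -3.5]
grip_width: 16.9
gripper_force: 71.5
```

```bash
python3 st.py; python3 - <<'E'
from h import *
Q=np.load("top0.npz")["W"].reshape(-1,3); 
for lo,hi in((500,545),(545,740),(740,770)):
    q=Q[(Q[:,2]>lo)&(Q[:,2]<hi)&(abs(Q[:,1]-50)<150)]; print(lo,len(q),np.percentile(q[:,0],[1,99]) if len(q) else "")
E
```

```text
t 11.0 [497.6 -27.2 626.8] z [ 0.217 -0.025 -0.976] y [0.182 0.983 0.015] lean 12.6 az -6.7 [ 0.33   0.369  1.358  0.134 -2.357 -1.981] [ 3.3  2.8 -3.5] 71.5
500 9309 [184.59739819 812.77571906]
545 2375 [175.43767543 704.04647209]
740 9934 [702.03532149 774.09415114]
```

play_rows([
  [[0, 0, 0], 0, 1],
  [[0, 0, 0], 0, 1],
  [[0, 0, 0], 0, 1],
])

```text
t: 11.25
tool_pos: [489.9, -30.2, 631.9]
tcp_rot: [0.112, 0.093, 0.989, -0.002]
force: [1.4, 1.2, -3.7]
grip_width: 17.3
gripper_force: 71.7
```

```bash
python3 st.py
```

```text
t 11.25 [489.9 -30.2 631.9] z [ 0.222 -0.025 -0.975] y [0.184 0.983 0.017] lean 12.9 az -6.3 [ 0.33   0.358  1.359  0.136 -2.364 -1.981] [ 1.4  1.2 -3.7] 71.7
```

play_rows([
  [[-6, 0, -5], 0, 1],
  [[-6, 0, -5], 0, 1],
  [[-6, 0, -5], 0, 1],
  [[-6, 0, -5], 0, 1],
  [[-6, 0, -5], 0, 1],
])

```text
t: 11.67
tool_pos: [519.3, -43.8, 626.6]
tcp_rot: [0.125, 0.093, 0.988, -0.003]
force: [0.0, -0.2, -2.5]
grip_width: 17.3
gripper_force: 71.8
```

```bash
python3 st.py
```

```text
t 11.67 [519.3 -43.8 626.6] z [ 0.246 -0.029 -0.969] y [0.184 0.983 0.018] lean 14.4 az -6.7 [ 0.285  0.446  1.5    0.142 -2.388 -1.928] [ 0.  -0.2 -2.5] 71.8
```

play_rows([
  [[-6, -1, -6], 0, 1],
  [[-6, -1, -6], 0, 1],
  [[-6, -1, -6], 0, 1],
  [[-6, -1, -6], 0, 1],
  [[-6, -1, -6], 0, 1],
])

```text
t: 12.08
tool_pos: [526.0, -70.1, 629.3]
tcp_rot: [0.139, 0.093, 0.986, -0.004]
force: [0.4, -0.2, -3.1]
grip_width: 17.1
gripper_force: 71.8
```

play_rows([
  [[-6, -1, -6], 0, 1],
  [[-6, -1, -6], 0, 1],
  [[-6, -1, -6], 0, 1],
  [[-6, -1, -6], 0, 1],
  [[-6, -1, -6], 0, 1],
])

```text
t: 12.5
tool_pos: [531.1, -91.6, 632.7]
tcp_rot: [0.152, 0.093, 0.984, -0.006]
force: [-0.5, 0.7, -2.7]
grip_width: 17.2
gripper_force: 71.8
```

```bash
python3 st.py
```

```text
t 12.5 [531.1 -91.6 632.7] z [ 0.299 -0.039 -0.954] y [0.184 0.983 0.017] lean 17.5 az -7.5 [ 0.183  0.441  1.499  0.129 -2.332 -1.839] [-0.5  0.7 -2.7] 71.8
```

play_rows([
  [[-6, -1, -6], 0, 1],
  [[-6, -1, -6], 0, 1],
  [[-6, -1, -6], 0, 1],
  [[-6, -1, -6], 0, 1],
  [[-6, -1, -6], 0, 1],
])

```text
t: 12.92
tool_pos: [533.0, -110.0, 638.4]
tcp_rot: [0.167, 0.093, 0.982, -0.008]
force: [0.8, -0.1, -3.1]
grip_width: 16.8
gripper_force: 71.8
```

play_rows([
  [[-6, -1, -6], 0, 1],
  [[-6, -1, -6], 0, 1],
  [[-6, -1, -6], 0, 1],
  [[-6, -1, -6], 0, 1],
  [[-6, -1, -6], 0, 1],
])

```text
t: 13.33
tool_pos: [532.6, -125.4, 645.5]
tcp_rot: [0.181, 0.093, 0.979, -0.01]
force: [0.2, -0.1, -2.9]
grip_width: 16.7
gripper_force: 71.8
```

play_rows([
  [[-6, -1, -6], 0, 1],
  [[-6, -1, -6], 0, 1],
  [[-6, -1, -6], 0, 1],
  [[-6, -1, -6], 0, 1],
  [[-6, -1, -6], 0, 1],
])

```text
t: 13.75
tool_pos: [530.1, -138.1, 654.1]
tcp_rot: [0.196, 0.093, 0.976, -0.012]
force: [0.0, -1.4, -3.5]
grip_width: 17.2
gripper_force: 71.8
```

```bash
python3 st.py
```

```text
t 13.75 [ 530.1 -138.1  654.1] z [ 0.38  -0.061 -0.923] y [0.186 0.982 0.012] lean 22.6 az -9.1 [ 0.096  0.414  1.499  0.127 -2.268 -1.756] [ 0.  -1.4 -3.5] 71.8
```

play_rows([
  [[-6, -1, -6], 0, 1],
  [[-6, -1, -6], 0, 1],
  [[-6, -1, -6], 0, 1],
  [[-6, -1, -6], 0, 1],
  [[-6, -1, -6], 0, 1],
])

```text
t: 14.17
tool_pos: [525.7, -148.6, 664.0]
tcp_rot: [0.211, 0.093, 0.973, -0.015]
force: [0.0, -0.5, -3.4]
grip_width: 17.2
gripper_force: 71.8
```

```bash
cat > go.py <<'E'
import sys
from h import *
s=sense(); r=rot(s); p=s["tool_pos"]
for a in sys.argv[1:]:
    t=np.array(eval(a),float); print(a,((t-p)@r/30).round(2), np.linalg.norm(t-p).round()); p=t
E
python3 st.py; python3 go.py 490,72,600 490,72,300 530,72,265
```

```text
t 14.17 [ 525.7 -148.6  664. ] z [ 0.407 -0.069 -0.911] y [0.187 0.982 0.009] lean 24.4 az -9.6 [ 0.079  0.4    1.499  0.13  -2.251 -1.737] [ 0.  -0.5 -3.4] 71.8
490,72,600 [3.22 6.98 0.95] 232.0
490,72,300 [ 4.13 -0.09  9.11] 300.0
530,72,265 [-0.71  0.24  1.61] 53.0
```

play_rows([
  [[0.7, 0.5, 0.2], 0, 1],
  [[1.3, 1.4, 0.4], 0, 1],
  [[1.9, 2.4, 0.6], 0, 1],
  [[2.3, 3.4, 0.7], 0, 1],
  [[2.7, 4.4, 0.8], 0, 1],
])

```text
t: 14.58
tool_pos: [488.5, -19.5, 612.8]
tcp_rot: [0.211, 0.094, 0.973, -0.015]
force: [0.5, 1.2, -1.6]
grip_width: 17.4
gripper_force: 71.8
```

play_rows([
  [[0.3, 0.9, 0.1], 0, 1],
  [[0.5, 1.8, 0.1], 0, 1],
  [[0.5, 2.58, 0.15], 0, 1],
  [[0.7, 2.58, 0.6], 0, 1],
  [[1.1, 2.58, 1.4], 0, 1],
])

```text
t: 15.0
tool_pos: [493.2, 61.6, 562.5]
tcp_rot: [0.211, 0.092, 0.973, -0.015]
force: [0.2, -0.1, -1.8]
grip_width: 17.2
gripper_force: 71.9
```

```bash
python3 st.py; python3 go.py  490,72,300 530,72,265
```

```text
t 15.0 [493.2  61.6 562.5] z [ 0.408 -0.067 -0.91 ] y [0.184 0.983 0.01 ] lean 24.4 az -9.3 [ 0.669 -0.023  0.445  0.315 -1.733 -2.328] [ 0.2 -0.1 -1.8] 71.9
490,72,300 [3.77 0.23 7.9 ] 263.0
530,72,265 [-0.71  0.23  1.61] 53.0
```

play_rows([
  [[0.4, 0, 0.9], 0, 1],
  [[0.9, 0.1, 1.8], 0, 1],
  [[1.3, 0.1, 2.7], 0, 1],
  [[1.7, 0.1, 3.6], 0, 1],
  [[2.1, 0.2, 4.5], 0, 1],
])

```text
t: 15.42
tool_pos: [491.2, 66.7, 411.6]
tcp_rot: [0.21, 0.093, 0.973, -0.015]
force: [1.4, 0.2, -2.7]
grip_width: 17.2
gripper_force: 71.8
```

play_rows([
  [[0.4, 0, 0.9], 0, 1],
  [[0.8, 0, 1.7], 0, 1],
  [[1.2, 0, 2.5], 0, 1],
  [[1.5, 0, 3.2], 0, 1],
  [[1.65, 0, 3.45], 0, 1],
])

```text
t: 15.83
tool_pos: [487.7, 67.5, 294.1]
tcp_rot: [0.207, 0.093, 0.974, -0.017]
force: [-0.6, -0.6, -3.1]
grip_width: 17.4
gripper_force: 71.7
```

play_rows([
  [[-0.3, 0.1, 0.4], 0, 1],
  [[-0.6, 0.2, 1], 0, 1],
  [[-0.7, 0.2, 1.6], 0, 1],
  [[-0.7, 0.2, 1.6], 0, 1],
  [[-0.7, 0.2, 1.6], 0, 1],
])

```text
t: 16.25
tool_pos: [529.2, 66.9, 263.5]
tcp_rot: [0.21, 0.093, 0.973, -0.016]
force: [0.4, -0.1, -3.3]
grip_width: 17.0
gripper_force: 71.7
```

```bash
python3 st.py; python3 - <<'E'
from h import *
for n in("wrist","side"):
    s=sense(); im,d,W,P=cloud(n); np.savez(n+"3.npz",im=im,d=d,W=W,tp=s["tool_pos"],r=rot(s)); cv2.imwrite(f"pics/{n}3.png",im)
a=cv2.imread("pics/side3.png")[70:230,180:380]; b=cv2.imread("pics/wrist3.png")
cv2.imwrite("pics/c3.png",np.vstack([cv2.resize(a,(500,400)),cv2.resize(b,(500,312))])[:,:][:600] if False else np.hstack([cv2.resize(a,(400,320),interpolation=cv2.INTER_CUBIC),cv2.resize(b,(400,320))]))
E
```

```text
t 16.25 [529.2  66.9 263.5] z [ 0.405 -0.07  -0.911] y [0.188 0.982 0.008] lean 24.3 az -9.9 [ 0.613 -0.061 -0.381  0.36  -0.973 -2.537] [ 0.4 -0.1 -3.3] 71.7
```

View pics/c3.png

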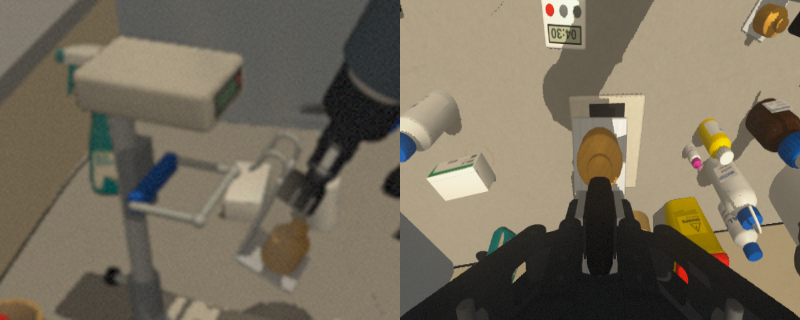

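```bash
python3 - <<'E'
from h import *
D=np.load("side3.npz"); W=D["W"]; tp,r=D["tp"],D["r"]
v,u=np.mgrid[:400,:640]
B=W[150:186,274:304].reshape(-1,3); B=B[(B[:,2]>240)&(B[:,2]<285)&(B[:,0]>585)&(B[:,0]<650)]
ey=np.array([.177,.984]); ex=np.array([.984,-.177])
print("bar n",len(B)); bx=(B[:,:2])@ex; by=B[:,:2]@ey
for lo in range(0,140,15):
    k=(by>=lo)&(by<lo+15)&(bx<630)
    if k.sum()>2: print(lo,k.sum(),np.median(bx[k]).round(1),np.percentile(bx[k],5).round(1),np.median(B[k,2]).round(1),np.percentile(B[k,2],90).round(1))
o=tp  # carrier-like axes at TCP: X=-tx, Y=y, Z=-tz ; carrier coords = +(-27.6,0,96.7)
Q=W[120:230,290:360].reshape(-1,3); C=(Q-tp)@np.c_[-r[:,0],r[:,1],-r[:,2]]+[-27.6,0,96.7]
h=C[(C[:,2]>118)&(C[:,2]<165)&(abs(C[:,1])<35)&(C[:,0]>5)&(C[:,0]<45)]
for a in(h[h[:,1]<0],h[h[:,1]>0]): 
    print("hook",len(a),np.median(a,0).round(1),np.percentile(a,[3,97],0).round(1).tolist(),"top z",np.percentile(a[:,2],90).round(1))
E
```

```text
bar n 246
120 67 610.4 595.1 267.1 269.5
135 19 599.0 596.5 267.7 268.2
hook 70 [ 26.5 -17.2 146.5] [[5.3, -19.6, 122.3], [35.7, -15.2, 154.5]] top z 153.5
hook 77 [ 25.9  22.8 145.8] [[5.4, 20.2, 118.9], [36.1, 25.4, 155.0]] top z 153.3
```

```bash
python3 - <<'E'
from h import *
for f,sl in(("side3",np.s_[140:200,260:310]),("side0",np.s_[140:200,260:310])):
    B=np.load(f+".npz")["W"][sl].reshape(-1,3); B=B[(B[:,2]>245)&(B[:,2]<285)&(B[:,0]>585)&(B[:,0]<660)]
    ey=np.array([.177,.984]); ex=np.array([.984,-.177]); bx=B[:,:2]@ex; by=B[:,:2]@ey
    print(f,len(B))
    for lo in range(105,245,12):
        k=(by>=lo)&(by<lo+12)
        if k.sum()>2: print(lo,k.sum(),"x",np.percentile(bx[k],[5,25,50,75]).round(1),"z",np.percentile(B[k,2],[10,50,90]).round(1))
E
```

```text
side3 300
117 40 x [594.8 603.4 618.9 635.7] z [260.6 267.8 270.3]
129 64 x [596.6 602.  616.7 630.8] z [262.4 265.7 268.4]
141 17 x [596.5 597.4 599.2 601.7] z [263.4 267.1 268. ]
153 14 x [595.9 597.  598.3 601. ] z [264.1 266.8 268.2]
165 17 x [595.8 597.5 599.  600.9] z [264.3 267.1 269.2]
177 15 x [596.  596.8 598.1 601.3] z [264.2 268.  268.4]
189 16 x [596.4 597.  598.7 600.4] z [263.9 267.7 268.9]
201 18 x [595.7 596.3 598.2 600.5] z [264.5 266.9 268.3]
213 15 x [593.6 597.  598.3 601.7] z [264.6 267.4 268.7]
225 84 x [594.6 599.6 607.8 618.5] z [260.6 267.  269.5]
side0 299
117 45 x [594.5 603.7 619.9 632.7] z [263.3 268.2 269.2]
129 59 x [596.6 601.1 615.6 631.7] z [261.4 265.9 268.5]
141 15 x [596.3 596.9 598.  601.2] z [263.6 267.3 268. ]
153 15 x [596.7 597.2 599.4 601. ] z [263.8 267.4 268.7]
165 17 x [595.9 597.2 598.2 600.6] z [264.5 267.6 268.5]
177 17 x [595.7 597.1 598.5 600.3] z [264.7 267.4 269.4]
189 16 x [596.  596.8 598.9 600.6] z [264.4 267.2 268.4]
201 20 x [596.3 597.1 598.6 601. ] z [262.1 266.3 268. ]
213 16 x [594.  596.7 598.8 604.6] z [264.7 267.8 269.9]
225 79 x [595.1 599.  607.6 618.9] z [261.5 265.8 269.8]
```

```bash
cat > seat.py <<'E'
from h import *
s=sense(); r=rot(s); p=s["tool_pos"]; bar=np.array([620.9,66.1,263.])
seat=p-44.6*r[:,0]-47.3*r[:,2]
d=bar-seat; e=np.c_[[.984,-.177,0],[.177,.984,0],[0,0,1.]]
print("t",round(s["t"],2),"tcp",p.round(1),"bar-seat in scale axes",(d@e).round(1),"tool axes mm",(d@r).round(1),"units to 50 back",((d-50*r[:,2])@r/30).round(2),"units to bar",(d@r/30).round(2),"F",s["force"].round(2),"M",s["moment"].round(2),"grip",round(s["gripper_force"],1))
E
python3 seat.py
```

```text
t 16.35 tcp [529.6  67.5 265.3] bar-seat in scale axes [ 69.1  15.6 -63.9] tool axes mm [-36.3  15.7  86.8] units to 50 back [-1.21  0.52  1.23] units to bar [-1.21  0.52  2.89] F [ 0.23  0.75 -2.55] M [0.28 1.68 0.05] grip 71.7
```

play_rows([
  [[-0.3, 0.12, 0.3], 0, 1],
  [[-0.6, 0.24, 0.6], 0, 1],
  [[-0.9, 0.36, 0.9], 0, 1],
  [[-1.2, 0.48, 1.2], 0, 1],
  [[-1.2, 0.48, 1.23], 0, 1],
])

```text
t: 16.77
tool_pos: [580.6, 73.3, 245.9]
tcp_rot: [0.211, 0.093, 0.973, -0.015]
force: [0.0, 0.5, -3.4]
grip_width: 16.8
gripper_force: 71.8
```

play_rows([
  [[0, 0, 0], 0, 1],
  [[0, 0, 0], 0, 1],
  [[0, 0, 0], 0, 1],
])

```text
t: 17.02
tool_pos: [579.0, 72.8, 246.5]
tcp_rot: [0.211, 0.093, 0.973, -0.015]
force: [-0.5, 0.6, -3.6]
grip_width: 16.9
gripper_force: 71.8
```

```bash
python3 seat.py; python3 - <<'E'
from h import *
im,d,W,P=cloud("side"); s=sense(); r=rot(s); tp=s["tool_pos"]
C=(W.reshape(-1,3)-tp)@np.c_[-r[:,0],r[:,1],-r[:,2]]+[-27.6,0,96.7]
h=C[(C[:,2]>118)&(C[:,2]<165)&(abs(C[:,1])<32)&(C[:,0]>2)&(C[:,0]<45)]
for a in(h[h[:,1]<0],h[h[:,1]>0]): print("hook",len(a),np.median(a,0).round(1),np.percentile(a,[3,97],0).round(1).tolist())
b=C[(C[:,2]>80)&(C[:,2]<112)&(abs(C[:,1])<45)&(C[:,0]>8)&(C[:,0]<40)]; print("bar in carrier frame",len(b),np.median(b,0).round(1),np.percentile(b,[3,97],0).round(1).tolist())
cv2.imwrite("pics/s4.png",cv2.resize(im[70:230,220:380],(800,800),interpolation=cv2.INTER_CUBIC)[:600])
E
```

```text
t 17.02 tcp [579.   72.8 246.5] bar-seat in scale axes [ 21.4   1.6 -45. ] tool axes mm [-0.9  1.4 49.8] units to 50 back [-0.03  0.05 -0.01] units to bar [-0.03  0.05  1.66] F [-0.48  0.55 -3.57] M [ 0.25  1.73 -0.03] grip 71.8
hook 82 [ 19.3 -17.2 144.5] [[2.7, -20.3, 121.7], [35.6, -7.2, 154.8]]
hook 96 [ 20.   23.1 141.5] [[2.2, 19.4, 120.2], [34.8, 30.7, 154.0]]
bar in carrier frame 118 [19.6  0.9 97.5] [[14.7, -43.5, 88.3], [31.0, 41.8, 99.8]]
```

View pics/s4.png

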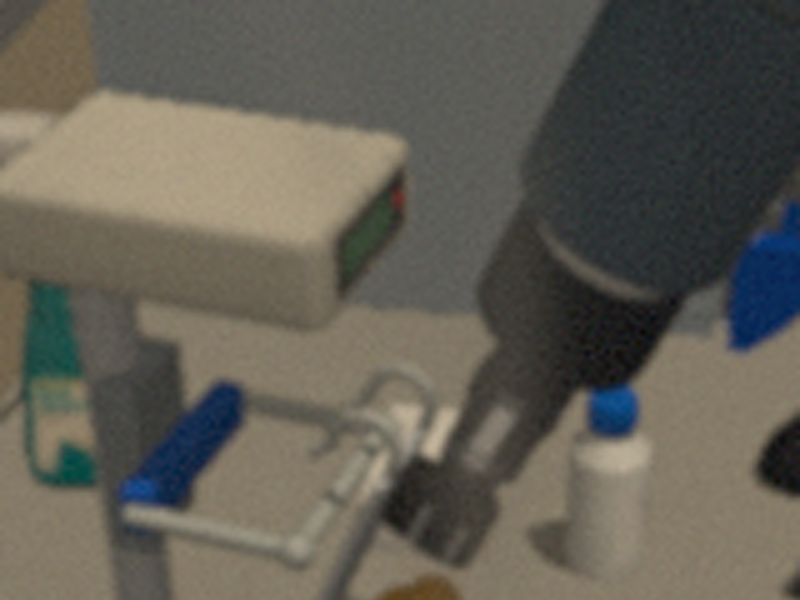

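play_rows([
  [[0, 0, 0.3], 0, 1],
  [[0, 0, 0.6], 0, 1],
  [[0, 0, 0.9], 0, 1],
  [[0, 0, 1.1], 0, 1],
  [[0, 0, 1.2], 0, 1],
])

```text
t: 17.48
tool_pos: [593.6, 69.7, 210.6]
tcp_rot: [0.209, 0.093, 0.973, -0.016]
force: [0.1, 0.3, -2.8]
grip_width: 17.2
gripper_force: 71.9
```

play_rows([
  [[0, 0, 0.05], 0, 1],
  [[0, 0, 0.1], 0, 1],
  [[0, 0, 0.15], 0, 1],
  [[0, 0, 0.2], 0, 1],
  [[0, 0, 0.2], 0, 1],
])

```text
t: 17.9
tool_pos: [596.4, 69.8, 207.2]
tcp_rot: [0.211, 0.093, 0.973, -0.015]
force: [-0.1, -0.6, -2.2]
grip_width: 17.4
gripper_force: 71.9
```

```bash
python3 seat.py
```

```text
t 17.9 tcp [596.4  69.8 207.2] bar-seat in scale axes [ 3.7  1.5 -5.6] tool axes mm [-1.   1.5  6.7] units to 50 back [-0.03  0.05 -1.44] units to bar [-0.03  0.05  0.22] F [-0.1  -0.64 -2.19] M [ 0.3   1.78 -0.04] grip 71.9
```

play_rows([
  [[-0.01, 0, 0.08], 0, 1],
  [[-0.02, 0, 0.15], 0, 1],
  [[-0.02, 0, 0.22], 0, 1],
  [[-0.02, 0, 0.22], 0, 1],
  [[-0.02, 0, 0.22], 0, 1],
])

```text
t: 18.32
tool_pos: [599.8, 69.2, 201.5]
tcp_rot: [0.211, 0.093, 0.973, -0.015]
force: [0.0, 0.8, -2.2]
grip_width: 17.2
gripper_force: 71.9
```

```bash
python3 seat.py
```

```text
t 18.32 tcp [599.8  69.2 201.5] bar-seat in scale axes [0.3 1.4 0. ] tool axes mm [-0.3  1.4  0.1] units to 50 back [-0.01  0.05 -1.66] units to bar [-0.01  0.05  0.  ] F [ 0.03  0.81 -2.22] M [ 0.26  1.62 -0.  ] grip 71.9
```

play_rows([
  [[0.02, 0, 0.05], 0, 1],
  [[0.04, 0, 0.1], 0, 1],
  [[0.07, 0, 0.15], 0, 1],
  [[0.07, 0, 0.15], 0, 1],
  [[0.07, 0, 0.15], 0, 1],
])

```text
t: 18.73
tool_pos: [599.8, 69.3, 196.8]
tcp_rot: [0.211, 0.093, 0.973, -0.015]
force: [0.0, -0.0, -1.1]
grip_width: 17.2
gripper_force: 72.0
```

```bash
python3 seat.py
```

```text
t 18.73 tcp [599.8  69.3 196.8] bar-seat in scale axes [0.3 1.3 4.7] tool axes mm [-2.2  1.4 -4.2] units to 50 back [-0.07  0.05 -1.81] units to bar [-0.07  0.05 -0.14] F [ 0.02 -0.01 -1.12] M [ 0.17  1.42 -0.05] grip 72.0
```

play_rows([
  [[0.02, 0, 0.05], 0, 1],
  [[0.04, 0, 0.1], 0, 1],
  [[0.06, 0, 0.14], 0, 1],
  [[0.06, 0, 0.14], 0, 1],
  [[0.06, 0, 0.14], 0, 1],
])

```text
t: 19.15
tool_pos: [599.8, 69.3, 192.1]
tcp_rot: [0.211, 0.093, 0.973, -0.015]
force: [0.6, 0.6, 0.8]
grip_width: 17.4
gripper_force: 72.2
```

```bash
python3 - <<'E'
from h import *
im,d,W,P=cloud("side"); f=[];m=[]
for i in range(4): camera("side"); s=sense(); f.append(s["force"]); m.append(s["moment"])
print(np.mean(f,0).round(2),np.mean(m,0).round(2))
B=W[140:210,250:315].reshape(-1,3); B=B[(B[:,2]>235)&(B[:,2]<285)&(B[:,0]>585)&(B[:,0]<660)]
ey=np.array([.177,.984]); ex=np.array([.984,-.177]); bx=B[:,:2]@ex; by=B[:,:2]@ey
for lo in range(105,245,12):
    k=(by>=lo)&(by<lo+12)
    if k.sum()>2: print(lo,k.sum(),"x",np.percentile(bx[k],[5,25,50,75]).round(1),"z",np.percentile(B[k,2],[10,50,90]).round(1))
cv2.imwrite("pics/s5.png",cv2.resize(im[70:230,220:380],(800,800),interpolation=cv2.INTER_CUBIC)[100:700])
E
python3 seat.py
```

```text
[-0.73 -0.31  0.62] [ 0.1   1.27 -0.02]
117 37 x [595.6 604.3 619.4 634.9] z [256.3 258.7 260.7]
129 67 x [595.9 599.5 616.  631.1] z [252.2 256.4 259.6]
141 5 x [596.2 597.  600.7 602.3] z [248.8 258.5 261.9]
153 86 x [586.1 590.5 597.8 609.7] z [238.5 254.3 262.5]
165 18 x [592.9 596.3 597.9 600.5] z [236.6 257.6 259.1]
177 13 x [593.8 596.6 598.3 600.8] z [254.2 257.7 259.3]
189 100 x [561.6 588.9 597.3 610.4] z [240.8 256.7 263.8]
201 17 x [590.1 596.9 597.4 601. ] z [253.8 257.1 259.1]
213 34 x [557.  561.5 595.7 600. ] z [240.9 256.  260.1]
225 86 x [555.5 597.4 604.5 616.6] z [253.  257.3 261.4]
t 19.4 tcp [599.8  69.4 192.1] bar-seat in scale axes [0.3 1.3 9.4] tool axes mm [-4.1  1.4 -8.4] units to 50 back [-0.14  0.05 -1.95] units to bar [-0.14  0.05 -0.28] F [0.1  0.25 0.73] M [0.16 1.25 0.01] grip 72.2
```

View pics/s5.png

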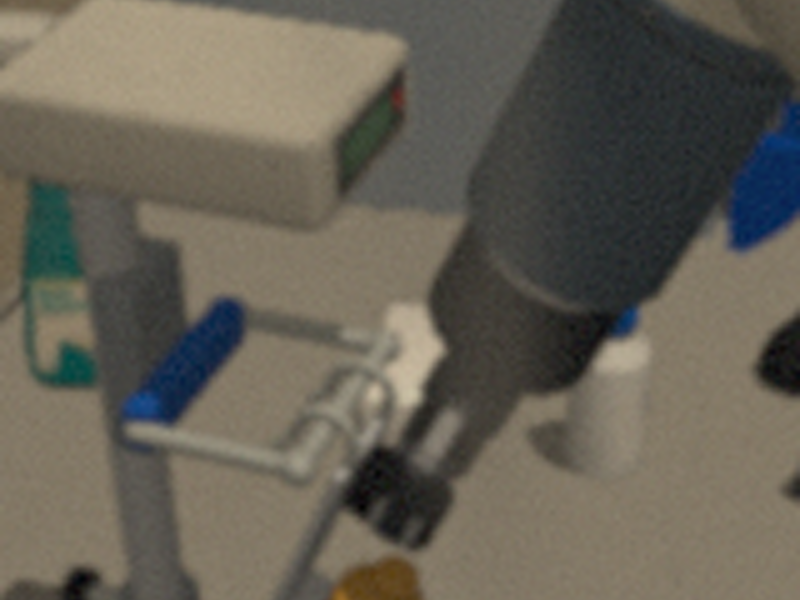

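play_rows([
  [[-0.01, 0, -0.03], 0, 1],
  [[-0.01, 0, -0.03], 0, 1],
  [[-0.01, 0, -0.03], 0, 1],
], force=20)

```text
t: 19.65
tool_pos: [599.7, 69.4, 193.0]
tcp_rot: [0.211, 0.093, 0.973, -0.015]
force: [0.9, 0.5, 0.5]
grip_width: 16.9
gripper_force: 72.2
```

play_rows([
  [[0, 0, 0], 0, 0.82],
  [[0, 0, 0], 0, 0.81],
  [[0, 0, 0], 0, 0.8],
  [[0, 0, 0], 0, 0.79],
  [[0, 0, 0], 0, 0.78],
])

```text
t: 20.07
tool_pos: [599.5, 69.3, 192.7]
tcp_rot: [0.211, 0.093, 0.973, -0.015]
force: [-0.2, 0.4, -0.8]
grip_width: 19.0
gripper_force: 0.0
```

play_rows([
  [[0, 0, 0], 0, 0.77],
  [[0, 0, 0], 0, 0.76],
  [[0, 0, 0], 0, 0.75],
  [[0, 0, 0], 0, 0.74],
  [[0, 0, 0], 0, 0.72],
])

```text
t: 20.48
tool_pos: [599.6, 69.3, 192.9]
tcp_rot: [0.211, 0.093, 0.973, -0.015]
force: [-0.0, 0.3, 0.0]
grip_width: 23.8
gripper_force: 0.0
```

```bash
python3 seat.py
```

```text
t 20.48 tcp [599.6  69.3 192.9] bar-seat in scale axes [0.5 1.4 8.7] tool axes mm [-4.   1.5 -7.7] units to 50 back [-0.13  0.05 -1.92] units to bar [-0.13  0.05 -0.26] F [-0.05  0.34  0.01] M [0.18 1.23 0.01] grip 0.0
```

play_rows([
  [[0, 0, 0], 0, 0.65],
  [[0, 0, 0], 0, 0.58],
  [[0, 0, 0], 0, 0.5],
  [[0, 0, 0], 0, 0.45],
  [[0, 0, 0], 0, 0.45],
])

```text
t: 20.9
tool_pos: [599.6, 69.3, 192.9]
tcp_rot: [0.211, 0.093, 0.973, -0.015]
force: [-0.1, -0.4, -0.4]
grip_width: 46.9
gripper_force: 0.0
```

play_rows([
  [[0, 0, -0.1], 0, 0.45],
  [[0, 0, -0.3], 0, 0.45],
  [[0, 0, -0.6], 0, 0.45],
  [[0, 0, -1], 0, 0.45],
  [[0, 0, -1.5], 0, 0.45],
])

```text
t: 21.32
tool_pos: [580.7, 72.3, 234.5]
tcp_rot: [0.21, 0.093, 0.973, -0.016]
force: [-0.2, -0.0, -0.3]
grip_width: 46.6
gripper_force: 0.0
```

play_rows([
  [[0.3, 0, -0.5], 0, 0.45],
  [[0.6, 0, -1], 0, 0.45],
  [[0.9, 0, -1.5], 0, 0.45],
  [[1.2, 0, -2], 0, 0.45],
  [[1.5, 0, -2.5], 0, 0.45],
])

```text
t: 21.73
tool_pos: [509.6, 85.5, 285.2]
tcp_rot: [0.211, 0.093, 0.973, -0.015]
force: [-0.1, 0.2, 0.4]
grip_width: 47.1
gripper_force: 0.0
```

play_rows([
  [[0, 0, 0], 0, 0.45],
  [[0, 0, 0], 0, 0.45],
  [[0, 0, 0], 0, 0.45],
  [[0, 0, 0], 0, 0.45],
  [[0, 0, 0], 0, 0.45],
])

```text
t: 22.15
tool_pos: [510.6, 85.2, 282.9]
tcp_rot: [0.21, 0.093, 0.973, -0.016]
force: [-0.2, -0.4, -0.6]
grip_width: 47.0
gripper_force: 0.0
```

```bash
python3 seat.py; python3 - <<'E'
from h import *
P0=None
for i in range(6):
    im,d,W,P=cloud("side")
    if i in(0,5):
        B=W[140:210,250:315].reshape(-1,3); by=B[:,:2]@[.177,.984]; k=(B[:,2]>235)&(B[:,2]<270)&(by>168)&(by<190)&(B[:,0]>600)&(B[:,0]<640)
        hsv=cv2.cvtColor(im,cv2.COLOR_BGR2HSV); m=(hsv[...,0]>8)&(hsv[...,0]<24)&(hsv[...,1]>110)&(hsv[...,2]>60); q=W[m]; q=q[(q[:,2]>110)&(abs(q[:,1]-70)<60)&(abs(q[:,0]-590)<80)]
        print(np.nanmedian(B[k],0).round(1),"brass",len(q),np.median(q,0).round(1))
cv2.imwrite("pics/s6.png",cv2.resize(im[80:230,200:360],(800,600),interpolation=cv2.INTER_CUBIC))
E
```

```text
t 22.15 tcp [510.6  85.2 282.9] bar-seat in scale axes [ 90.7   1.5 -81.4] tool axes mm [-49.2   1.8 111.5] units to 50 back [-1.64  0.06  2.05] units to bar [-1.64  0.06  3.72] F [-0.17 -0.44 -0.56] M [ 0.23  1.25 -0.  ] grip 0.0
[619.9  68.8 259.2] brass 375 [613.2  81.  140.3]
[620.2  66.2 258.4] brass 377 [613.2  80.3 139.9]
```

View pics/s6.png

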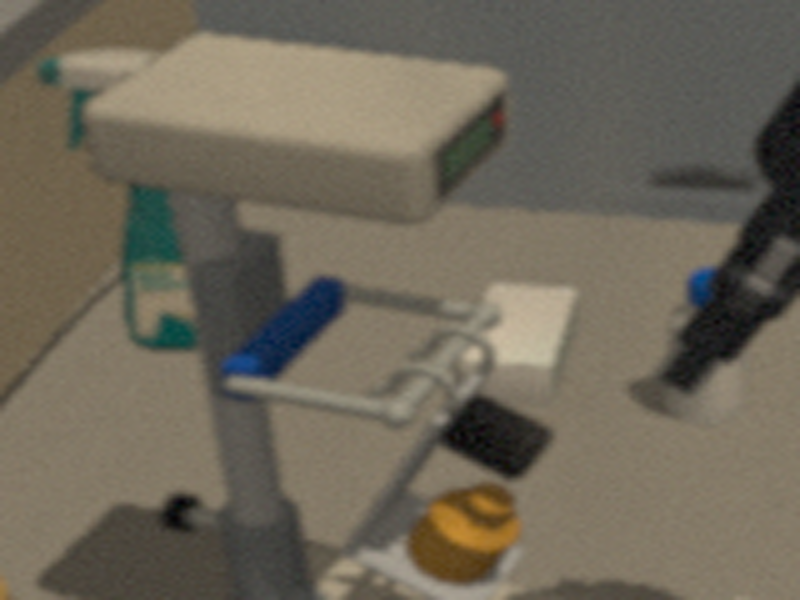

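play_rows([
  [[0, 0, 0], 0, 0.45],
  [[0, 0, 0], 0, 0.45],
  [[0, 0, 0], 0, 0.45],
  [[0, 0, 0], 0, 0.45],
  [[0, 0, 0], 0, 0.45],
])

```text
t: 22.87
tool_pos: [510.5, 85.5, 283.6]
tcp_rot: [0.211, 0.093, 0.973, -0.015]
force: [-0.6, 0.7, -0.7]
grip_width: 46.9
gripper_force: 0.0
```

play_rows([
  [[0, 0, 0], 0, 0.45],
  [[0, 0, 0], 0, 0.45],
  [[0, 0, 0], 0, 0.45],
  [[0, 0, 0], 0, 0.45],
  [[0, 0, 0], 0, 0.45],
])

```text
t: 23.28
tool_pos: [510.5, 85.4, 283.6]
tcp_rot: [0.211, 0.093, 0.973, -0.015]
force: [0.1, -0.1, -0.7]
grip_width: 47.1
gripper_force: 0.0
```

play_rows([
  [[0, 0, 0], 0, 0.45],
  [[0, 0, 0], 0, 0.45],
  [[0, 0, 0], 0, 0.45],
  [[0, 0, 0], 0, 0.45],
  [[0, 0, 0], 0, 0.45],
])

```text
t: 23.7
tool_pos: [510.5, 85.4, 283.6]
tcp_rot: [0.211, 0.093, 0.973, -0.015]
force: [0.1, -0.1, 0.1]
grip_width: 46.8
gripper_force: 0.0
```

```bash
python3 -c "
from cell import hand_in
print(hand_in())"
```

```text
the job is handed in; nothing more can be done
None
```

The largest carrier hangs by both hooks on the cross-bar, with the arm sunk about 9 mm and the gripper clear. It showed no movement in the last side-camera check, and the job is handed in (about 24 s used; no verdict was shown).

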